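# Wipe board off-cuts off a spring-loaded test nest

### The job

Before the next board is tested, clear the nest of the test fixture: take the scraper block and wipe all five board off-cuts over the open edge into the catch tray, using the scraper and not the fingers. Set the scraper down on the plate behind the off-cuts and keep it bearing lightly all the way to the open edge; the plate floats on springs above delicate test probes and must never be pushed down by 3 mm or more. When the plate is clean, stand the scraper upright on the bench clear of the fixture, and leave the things lying around undisturbed.

Things in the scene. Friction and masses are not known exactly. Their poses are not given: they have to be found in the camera images.
- test_fixture: grey box-shaped test fixture bolted to the bench, 182 x 166 mm, 61 mm high to the top of its aluminium rails. Origin under its middle at the feet (foot height differs by a few mm), x axis from the open side with the steel catch tray to the rear. At the rear a clear hinged lid stands open: it starts 112 mm behind the origin, 60 mm up, and leans back 32 deg, 160 mm long.
- nest_center (a point): middle of the upper face of the dark nest plate at rest; axes as the fixture's. The plate, dotted with probe holes, is 168 mm (x) by 130 mm (y). From this point its free front edge is at x = -84 mm (no rail there); rails 5.5 mm higher than the plate bound it at y = +66 and -66 mm and, at the rear, x = +84 mm.
- nest_plate (a joint): how far the nest plate is pushed down against its springs, in m: 0 = up (as it rests), stop at 0.006. It starts to yield at about 2 to 3 N and sinks 1 mm for each further 1.8 N.
- catch_tray: open tray of folded sheet steel fixed to the fixture under the plate's free front edge, inside 82 mm (x) by 150 mm (y), floor 10 mm and rim 40 mm above its origin. Origin below the middle of the tray at the fixture's foot level, axes as the fixture's; the plate's edge overhangs the tray by 5 mm.
- scraper: scraper block standing upright on the 3 mm cutting mat at the left: black rubber sole 20 mm thick (x) by 68 mm wide (y) by 10 mm, on it a beech grip 18 mm thick (x), 64 mm wide up to 28 mm and then 52 mm wide (y) up to 66 mm above the sole. Origin in the middle of the sole's underside, z up. Grip it across its 18 mm thickness.
- offcut_1: light brown board off-cut, a flat break-off tab 24 mm (x) by 12 mm (y), 4 mm thick, with notches along one edge, lying on the nest plate; origin in the middle of its underside
- offcut_2: light brown board off-cut, a flat break-off tab 20 mm (x) by 13 mm (y), 4 mm thick, with notches along one edge, lying on the nest plate; origin in the middle of its underside
- offcut_3: light brown board off-cut, a flat break-off tab 23 mm (x) by 11 mm (y), 4 mm thick, with notches along one edge, lying on the nest plate; origin in the middle of its underside
- offcut_4: light brown board off-cut, a flat break-off tab 18 mm (x) by 14 mm (y), 4 mm thick, with notches along one edge, lying on the nest plate; origin in the middle of its underside
- offcut_5: light brown board off-cut, a flat break-off tab 22 mm (x) by 12 mm (y), 4 mm thick, with notches along one edge, lying on the nest plate; origin in the middle of its underside
- solder_spool: spool of solder, 55 mm across, 50 mm high, left of the fixture; leave it alone; origin in the middle of its underside
- side_cutter: side cutter with red grips, 43 x 130 x 10 mm, at the right; leave it alone; origin in the middle of its underside
- probe_box: small orange box, 30 x 48 x 22 mm, at the right; leave it alone; origin in the middle of its underside

How it is judged (in metres and radians):
On the way, in this order (a step that is already met when the one before it is completed fails the run):
1. the scraper bears on the rear half of the nest plate (contact force between scraper and test_fixture above 0.8 N and z of scraper in the frame of nest_center between -0.004 and 0.004 m and x of scraper in the frame of nest_center above 0 m), for 0.2 s.
2. the scraper still bears on the nest plate as it nears the open edge (contact force between scraper and test_fixture above 0.5 N and z of scraper in the frame of nest_center between -0.004 and 0.004 m and x of scraper in the frame of nest_center below -0.04 m), for 0.1 s.
At the end, for the whole second after the job is handed in: All five off-cuts lie still inside the catch tray (below its rim), the nest plate is up again (within 1 mm), and the scraper stands upright (within 7 deg) on the bench, not touching the fixture and more than 80 mm from the middle of the catch tray (x of offcut_1 in the frame of catch_tray between -0.042 and 0.042 m and y of offcut_1 in the frame of catch_tray between -0.076 and 0.076 m and z of each of offcut_1, offcut_2, offcut_3, offcut_4, offcut_5 in the frame of catch_tray below 0.034 m and linear speed of each of offcut_1, offcut_2, offcut_3, offcut_4, offcut_5 below 0.03 m/s and x of offcut_2 in the frame of catch_tray between -0.042 and 0.042 m and y of offcut_2 in the frame of catch_tray between -0.076 and 0.076 m and x of offcut_3 in the frame of catch_tray between -0.042 and 0.042 m and y of offcut_3 in the frame of catch_tray between -0.076 and 0.076 m and x of offcut_4 in the frame of catch_tray between -0.042 and 0.042 m and y of offcut_4 in the frame of catch_tray between -0.076 and 0.076 m and x of offcut_5 in the frame of catch_tray between -0.042 and 0.042 m and y of offcut_5 in the frame of catch_tray between -0.076 and 0.076 m and height (world z) of scraper below 0.009 m and angle between scraper's own z axis and vertical below 0.12 rad and linear speed of scraper below 0.02 m/s and horizontal distance between scraper and catch_tray above 0.08 m and contact force between scraper and test_fixture below 0.2 N and value of joint nest_plate below 0.001 m).
It fails at once if the nest plate is pushed down by 3 mm or more (value of joint nest_plate above 0.003 m).
It fails at once if the fingers touch an off-cut (contact force between the fingers and offcut_1 above 0.3 N or contact force between the fingers and offcut_2 above 0.3 N or contact force between the fingers and offcut_3 above 0.3 N or contact force between the fingers and offcut_4 above 0.3 N or contact force between the fingers and offcut_5 above 0.3 N).
It fails at once if one of the things lying around is shifted by more than 20 mm (distance of any of solder_spool, side_cutter, probe_box from where it was at the start of the episode above 0.02 m).
It also fails if it takes over 58 s, if anything falls off the work surface, if the arm or the gripper's body presses on something with over 40 N, if the wrist force passes 120 N, or if a joint passes its speed limit or range.

### The arm

A 6-joint arm with a two-finger parallel gripper is mounted at the origin on a cart in front of the work surface, level with it; the furniture and walls round the work are solid. World frame = base frame: x ahead of the robot, y to its left, z up, the work surface at z = 0. Lengths are in mm, angles in rad, forces in N, time in s.
With the tool pointing down it reaches from about 350 to 875 mm from the base axis. Payload 4.2 kg.
Tool frame: the origin (TCP) lies on the mounting face of the last link; the fingertips stand 173 mm ahead of it and the grasp point (between the pads) lies 155 mm ahead of it; z points along the fingers, y is the line along which they close (so a half turn about z gives the same grasp; the last joint's range is limited). The gripper opens to 85 mm and grips with 20 to 120 N. Pads are 22 mm wide; open, the fingers measure 114 mm over their backs; the gripper's body (76 mm by 85 mm) begins 54 mm behind the grasp point. The pads swing forward as they close: fully open they stand 13 mm farther back than shut.
Start: joints at [0.259, 0.385, 0.008, 0, -1.194, -0.259], TCP at [624.98, 0.025, 404.712] pointing down, gripper open.
Joint ranges: [-3.14, 3.14], [-1.21, 2.06], [-1.07, 1.41], [-3.16, 2.05], [-2.99, -0.16], [-3.1, 3.1]. Speed limits (rad/s): [2.79, 2.79, 3.14, 3.14, 3.14, 3.14].

### API

Orientations are given as a unit quaternion [x, y, z, w].
In Python, from bench import arm gives the robot as it stands. The module is installed in compiled form; this text tells all that it offers.
- The arm moves only by the tool move_arm, never from a script. Its arguments are lists of equal length, an entry for each row: "fingers": the finger opening in mm, from 0 to 85.4; "travel": the shift along the tool's x, y, z in mm, a list of three; "dr": the turn, a rotation vector about the tool's x, y, z in rad, a list of three. A call has 1 to 10 rows; each row is the pose to reach, as a shift and turn from the pose commanded when the call began, along the tool's axes at that moment; what a row does not reach only later rows make up. A row lasts 1/10 s, in which the tool goes at most 50 mm and 8.59 degrees, less where a joint would pass 70% of its speed; a pose out of reach is approached as far as the arm can. A call with a gripper value outside its range is refused whole. The fingers move at their own pace and stop on an object; the grip force is fixed at half the most. Time passes only in rows, so rows that repeat a pose let the fingers close. It gives the time, the measured TCP pose, the force, the opening and the grip force at its end, in the units of the state.
- arm.read_state(): the state, without advancing time (a new reading comes with each control period).
- arm.get_image(name): name is "scene" or "side" or "wrist"; returns the picture (400x640x3 uint8, red, green, blue); there is no depth.
- arm.camera_model(name): a dict with "intrinsics" (3x3 intrinsics, pixels), "pose" (4x4, takes a point from camera to world coordinates). Camera axes: x right, y up, looking along -z (the intrinsics and any distortion apply to the point x, -y, -z); pixel columns grow to the right and rows downward; lengths in mm; the calibration is good to about 2 mm. A picture is of the moment at which its call begins: read the wrist's pose just before it. camera_model takes no time and is no camera call; for the wrist camera it gives the pose at the moment of the call.
- arm.job_done(): hands the job in; it is judged then, once.
The state is a dict: "clock": time; "joints": joint angles; "joint_vel": joint speeds; "joint_efforts": joint torques, N m; "position": TCP position; "ee_rot": TCP orientation; "contact_force": force on the tool from outside, world axes, zero at the start; "wrist_torque": the same for the moment, N m; "gripper_width": finger opening in mm; "grasp_force": force on a finger pad.
Only numpy, scipy, OpenCV 4.12 (cv2) and the standard library are available. Lean on these libraries where they do the work, as an engineer would, in place of code of your own. Each camera call takes 0.05 s, during which the arm holds its last target. There are 200 camera calls.

## Working session

There is one attempt and no reset: what is moved stays moved. The work goes in short steps, Python scripts to look and compute and a tool call to move; the robot and the scene stay as the last step left them, time stands still between calls to the robot, and variables do not carry over. Pictures are saved under pics/ and viewed, at most 13 in all, crops included, and the job is handed in when it is done.

Besides the shell and the picture viewer there is one more tool, called after ">>>" by a JSON object that holds its "name" and its "arguments". move_arm: Moves the arm, as the interface text tells. Its arguments: {"type":"object","properties":{"fingers":{"type":"array","items":{"type":"number"}},"travel":{"type":"array","items":{"type":"array","items":{"type":"number"}}},"dr":{"type":"array","items":{"type":"array","items":{"type":"number"}}}},"required":["fingers","travel","dr"]}

```bash
mkdir -p pics; python3 - <<'E'
from bench import arm
import cv2, json
print(arm.read_state())
for n in ("scene","side","wrist"):
    c=arm.camera_model(n); im=arm.get_image(n); cv2.imwrite(f"pics/{n}0.png",im[:,:,::-1]); print(n,{k:(v.tolist() if hasattr(v,'tolist') else v) for k,v in c.items()})
E
```

```text
{'clock': 0.0, 'joints': array([ 2.58585888e-01,  3.85520357e-01,  6.60639320e-03, -5.14247558e-04,
       -1.19401676e+00, -2.58644362e-01]), 'joint_vel': array([ 1.03498644e-03, -3.25697627e-04, -1.09401457e-05, -2.58323316e-04,
        2.23747690e-04,  9.72581802e-04]), 'joint_efforts': array([-9.55001960e-04, -3.92286408e+01,  1.88399577e+01,  4.18616563e+00,
       -4.72148502e-03,  8.27910434e-07]), 'position': array([6.24776528e+02, 2.41877733e-02, 4.03633168e+02]), 'ee_rot': array([-0.7070186 ,  0.7071941 ,  0.00074313, -0.00080237]), 'contact_force': array([-0.3931317 ,  0.40927538,  0.6245272 ]), 'wrist_torque': array([-0.04240646,  0.00928776,  0.01491969]), 'grasp_force': 0.0, 'gripper_width': 85.06406422547474}
scene {'intrinsics': [[374.7591195326621, 0.0, 322.3011374339534], [0.0, 374.7591195326621, 199.09054443146775], [0.0, 0.0, 1.0]], 'pose': [[-0.8859315391671205, 0.29190872842297877, -0.36043668262186684, 227.63442228691144], [-0.46374538771703544, -0.5439254064709257, 0.69934638596808, 743.0778899498855], [0.008094645153017022, 0.786723869261584, 0.61725199898739
[... 180 characters left out ...]
e': [[0.8195435497265892, 0.2681258201610154, -0.5064157527807804, 39.03487879369456], [-0.5730159431520465, 0.38509667219503535, -0.723431601437123, -710.3526570767059], [0.0010483296772967774, 0.8830680028329033, 0.4692438634415962, 572.4773907133773], [0.0, 0.0, 0.0, 1.0]]}
wrist {'intrinsics': [[305.1884819011513, 0.0, 316.01120822466595], [0.0, 305.1884819011513, 201.83119621300972], [0.0, 0.0, 1.0]], 'pose': [[-0.9999976014385351, 0.0008871342362372436, 0.002002525910617588, 624.2761695536219], [-0.0014408815268050787, -0.9550519387407315, -0.2964350150842418, -75.9397741418891], [0.0016495386026131732, -0.2964371894692295, 0.9550509262452875, 373.6479199652757], [0.0, 0.0, 0.0, 1.0]]}
```

View pics/scene0.png

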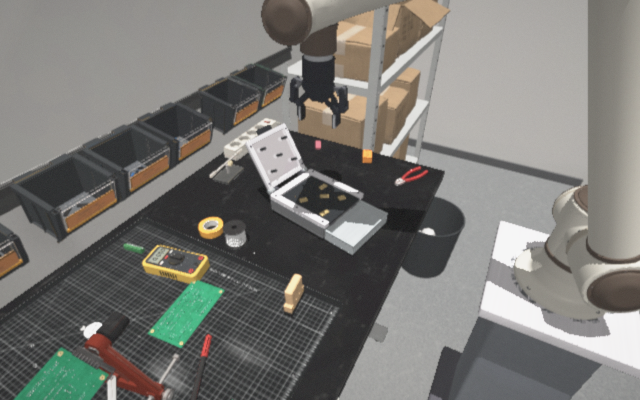

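View pics/side0.png

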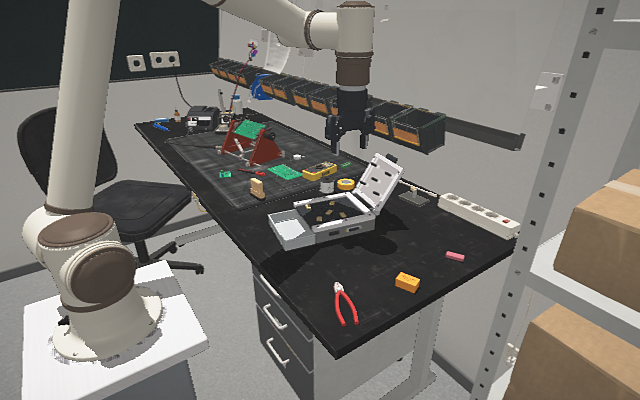

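View pics/wrist0.png

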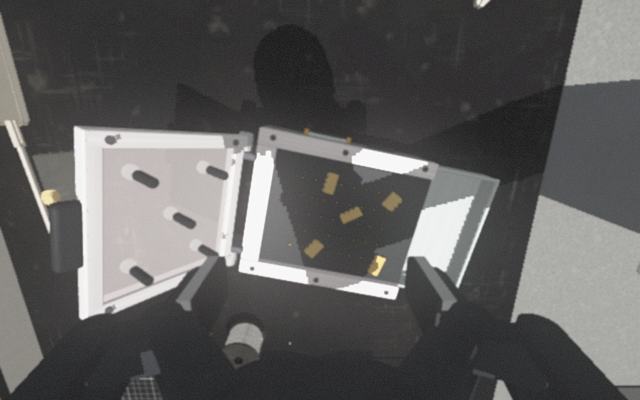

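The scene and side views show the fixture with its lid, the spool, and the beech scraper on the mat at scene (293,293) and side (257,188). The wrist view shows the nest at columns 245-437, with five off-cuts at about (330,183), (392,202), (350,215), (314,249) and (377,265). The tray is to the right.

```bash
cat > h.py <<'E'
import numpy as np, cv2
def ray(c,uv):
    K=np.array(c['intrinsics']);P=np.array(c['pose']); x,y,_=np.linalg.inv(K)@[uv[0],uv[1],1]
    return P[:3,3],P[:3,:3]@[x,-y,-1]
def onz(c,uv,z):
    o,d=ray(c,uv); return o+d*(z-o[2])/d[2]
def two(c1,a,c2,b):
    o1,d1=ray(c1,a);o2,d2=ray(c2,b);A=np.c_[d1,-d2];s=np.linalg.lstsq(A,o2-o1,rcond=None)[0]
    p,q=o1+s[0]*d1,o2+s[1]*d2; return (p+q)/2,np.linalg.norm(p-q)
def blobs(bgr,lo,hi,roi,amin=8):
    h=cv2.inRange(cv2.cvtColor(bgr,cv2.COLOR_BGR2HSV),lo,hi);m=np.zeros_like(h);x0,y0,x1,y1=roi;m[y0:y1,x0:x1]=h[y0:y1,x0:x1]
    return [c for c in cv2.findContours(m,cv2.RETR_EXTERNAL,cv2.CHAIN_APPROX_NONE)[0] if cv2.contourArea(c)>amin]
E
python3 - <<'E'
from bench import arm
from h import *
W=arm.camera_model('wrist');S=arm.camera_model('scene');D=arm.camera_model('side')
w=cv2.imread('pics/wrist0.png')
for c in blobs(w,(8,70,60),(35,255,255),(265,150,440,290),20):
    r=cv2.minAreaRect(c); print('off',np.round(r[0]),np.round(r[1]),onz(W,r[0],59.5).round(1))
big=lambda n,x0,y0,x1,y1,f:cv2.resize(cv2.imread(f'pics/{n}0.png')[y0:y1,x0:x1],None,fx=f,fy=f,interpolation=cv2.INTER_CUBIC)
for n,c,roi in(('scene',S,(275,265,315,325)),('side',D,(240,170,275,205))):
    for k in blobs(cv2.imread(f'pics/{n}0.png'),(8,50,70),(30,255,255),roi):
        print(n,cv2.contourArea(k),cv2.boundingRect(k),cv2.minAreaRect(k))
a=big('wrist',230,110,510,310,2.85)
cv2.imwrite('pics/cw.png',a)
b=np.hstack([cv2.resize(big('scene',273,268,313,318,10),(400,500)),cv2.resize(big('side',240,168,280,208,10),(400,400)) if 0 else cv2.resize(big('side',240,163,280,213,10),(400,500))])
cv2.imwrite('pics/cs.png',b)
E
```

```text
off [376. 265.] [12. 21.] [554.3  97.3  59.5]
off [313. 248.] [11. 17.] [626.8  76.6  59.5]
off [351. 214.] [10. 21.] [586.   36.   59.5]
off [392. 201.] [13. 17.] [541.9  21.1  59.5]
off [330. 183.] [12. 21.] [6.09e+02 6.00e-01 5.95e+01]
scene 527.5 (283, 273, 21, 41) ((292.6000061035156, 292.8000183105469), (17.88854217529297, 40.24922180175781), 26.56505012512207)
side 200.5 (250, 178, 15, 21) ((257.0, 188.0), (20.0, 14.0), 90.0)
```

View pics/cw.png

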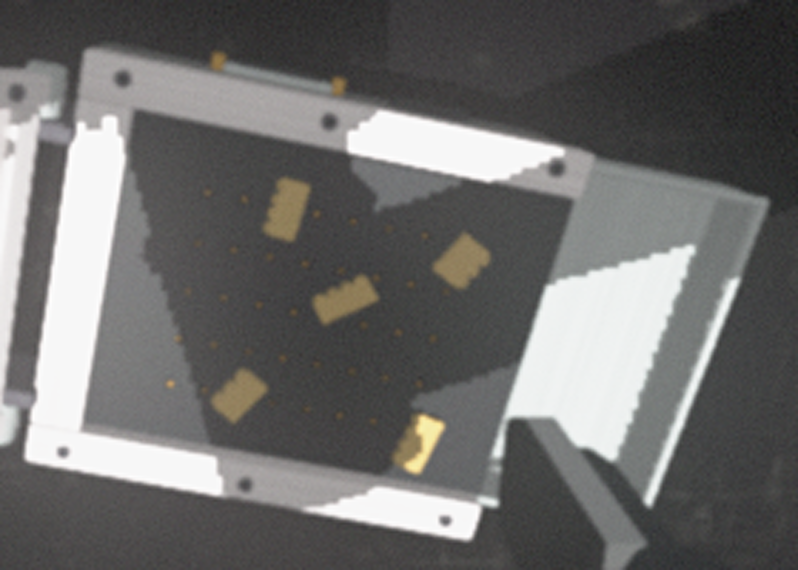

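View pics/cs.png

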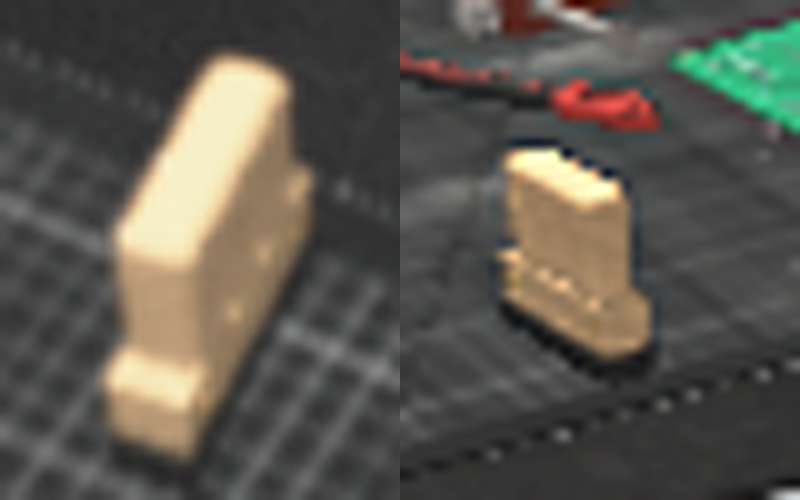

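The wrist crop shows the rail outer corners at (85,50), (28,460), (470,540) and (592,152). The plate corners are at (133,110), (85,428) and (577,198). The scraper's top face is centred near scene (293.7,284) and side (256.7,180.8).

```bash
python3 - <<'E'
from bench import arm
from h import *
W=arm.camera_model('wrist');S=arm.camera_model('scene');D=arm.camera_model('side')
f=lambda p:(230+(p[0]+.5)/2.85-.5,110+(p[1]+.5)/2.85-.5)
names=['rr','rl','fl','fr']
R=[onz(W,f(p),62)for p in((85,50),(28,460),(470,540),(592,152))]
Pl=[onz(W,f(p),56.5)for p in((133,110),(85,428),(577,198))]
for r in R+Pl:print(r.round(1))
print('sizes',[np.linalg.norm(R[i]-R[(i+1)%4]).round(1) for i in range(4)],'plate',np.linalg.norm(Pl[0]-Pl[1]),np.linalg.norm(Pl[0]-Pl[2]))
src=np.array([[91,-83],[91,83],[-91,83],[-91,-83]],float); d=np.array(R)[:,:2]
s=np.vstack([src,[[84,-66],[84,66],[-84,-66]]]);d=np.vstack([d,np.array(Pl)[:,:2]])
A=s-s.mean(0);B=d-d.mean(0);th=np.arctan2((A[:,0]*B[:,1]-A[:,1]*B[:,0]).sum(),(A*B).sum())
Q=np.array([[np.cos(th),-np.sin(th)],[np.sin(th),np.cos(th)]]);t=d.mean(0)-Q@s.mean(0)
print('yaw',th,np.degrees(th),'org',t.round(1),'res',(s@Q.T+t-d).round(1).tolist())
for o in((554.3,97.3),(626.8,76.6),(586,36),(541.9,21.1),(609,.6)):print('off local',((np.array(o)-t)@Q).round(1))
g=lambda p:(273+p[0]/10-.5,268+p[1]/10-.5);h=lambda p:(240+(p[0]-400)/10-.5,163+p[1]/10-.5)
print('scr',two(S,g((207,160)),D,h((567,178))),onz(S,g((207,160)),69),onz(D,h((567,178)),69))
a,b=onz(S,g((155,250)),69),onz(S,g((258,70)),69);print('long',a,b,np.linalg.norm(a-b),np.degrees(np.arctan2(*(b-a)[[1,0]])))
E
```

```text
[680.  -56.8  62. ]
[711.6 104.3  62. ]
[530.3 141.8  62. ]
[498.8 -21.2  62. ]
[664.8 -35.3  56.5]
[689.   92.9  56.5]
[500.2  -2.9  56.5]
sizes [np.float64(164.2), np.float64(185.2), np.float64(165.9), np.float64(184.7)] plate 130.43865714075764 167.78012228726246
yaw -0.19905876075933895 -11.405226866614488 org [600.8  43.5] res [[-6.5, 0.9], [-5.3, 2.5], [-2.3, 1.0], [-3.7, 1.2], [5.3, -2.6], [7.2, -1.3], [5.2, -1.8]]
off local [-56.2  43.6]
off local [19.  37.6]
off local [-13.  -10.2]
off local [-53.3 -33.6]
off local [ 16.5 -40.4]
scr (array([501.32894108, 335.56843514,  68.263219  ]), np.float64(0.49666092352343444)) [501.26125744 335.95117818  69.        ] [500.32883429 333.82339541  69.        ]
long [498.75687971 359.79080276  69.        ] [504.06984689 311.04053999  69.        ] 49.0389206612821 -83.7802609499189
```

>>> {"name": "move_arm", "arguments": {"fingers": [85,85,85,85,85,85,85,85,85,85], "travel": [[-40,15,8],[-84,31,18],[-126,46,28],[-168,62,38],[-210,78,48],[-252,93,56],[-294,109,65],[-335,124,75],[-335,124,75],[-335,124,75]], "dr": [[0,0,0],[0,0,-0.05],[0,0,-0.108],[0,0,-0.108],[0,0,-0.108],[0,0,-0.108],[0,0,-0.108],[0,0,-0.108],[0,0,-0.108],[0,0,-0.108]]}}

```text
clock: 1.15
position: [500.4, 336.0, 329.0]
ee_rot: [0.745, -0.667, 0.0, 0.001]
contact_force: [0.5, -0.1, 0.0]
gripper_width: 85.1
grasp_force: 0.0
```

```bash
python3 - <<'E'
from bench import arm
from h import *
s=arm.read_state();print(s['clock'],s['position'],s['ee_rot'])
W=arm.camera_model('wrist');im=arm.get_image('wrist')[:,:,::-1].copy();cv2.imwrite('pics/w1.png',im)
for k in blobs(im,(8,50,70),(30,255,255),(180,50,460,390),200):
    r=cv2.minAreaRect(k);print(cv2.contourArea(k),r);b=cv2.boxPoints(r);print([onz(W,p,69).round(1).tolist() for p in b],onz(W,r[0],69))
E
```

```text
1.15 [500.39556332 335.95709372 328.96498081] [ 7.44937679e-01 -6.67133555e-01  3.55809374e-06  8.20992979e-04]
1977.5 ((314.5, 196.00001525878906), (34.344207763671875, 84.92184448242188), 6.34019136428833)
[[515.7, 362.5, 69.0], [514.8, 293.2, 69.0], [489.0, 293.2, 69.0], [487.5, 362.7, 69.0]] [501.78207753 326.42175967  69.        ]
```

View pics/w1.png

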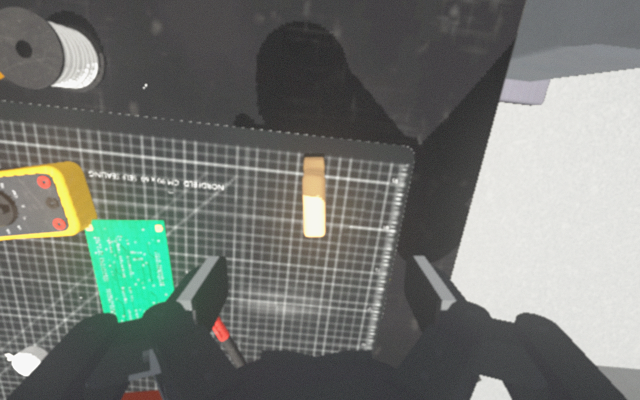

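The wrist view shows the scraper between the fingers. Its bright top face spans about columns 303-327 and rows 195-237.

```bash
python3 - <<'E'
from bench import arm
from h import *
W=arm.camera_model('wrist');im=cv2.imread('pics/w1.png')
for v in (170,190,200,215,225,240):
    for k in blobs(im,(8,20,v),(35,255,255),(290,150,340,250),100):
        r=cv2.minAreaRect(k);print(v,cv2.contourArea(k),r);b=cv2.boxPoints(r);q=np.array([onz(W,p,69)[:2] for p in b]);print(q.round(1).tolist(),onz(W,r[0],69)[:2])
        [print(np.linalg.norm(q[i]-q[i-1]).round(1),np.degrees(np.arctan2(*(q[i]-q[i-1])[::-1])).round(1)) for i in (0,1)]
s=arm.read_state();from scipy.spatial.transform import Rotation as R
print(R.from_quat(s['ee_rot']).as_matrix().round(4))
E
```

```text
170 1699.5 ((314.0, 197.5), (79.0, 24.0), 90.0)
[[515.0, 297.1], [497.0, 295.1], [489.2, 359.5], [508.8, 361.7]] [502.62605371 327.04415672]
64.9 -84.5
18.2 -173.7
190 1637.0 ((313.5, 197.5), (79.0, 23.0), 90.0)
[[515.0, 297.1], [497.7, 295.2], [490.0, 359.6], [508.8, 361.7]] [503.01706048 327.08736777]
64.9 -84.5
17.4 -173.7
200 1572.5 ((313.4256591796875, 197.9727783203125), (78.34847259521484, 22.843063354492188), 88.31531524658203)
[[515.8, 298.0], [498.7, 295.6], [489.2, 359.3], [507.8, 362.0]] [503.03352696 327.4794341 ]
64.4 -82.9
17.3 -172.0
215 1229.5 ((314.0, 205.5), (61.0, 22.0), 90.0)
[[513.0, 310.0], [496.2, 308.2], [490.1, 358.7], [508.0, 360.7]] [501.91189489 333.61933036]
50.9 -84.4
16.9 -173.7
215 119.0 ((314.0, 164.0), (8.0, 18.0), 90.0)
[[512.6, 298.3], [499.0, 296.8], [498.3, 302.9], [512.0, 304.4]] [505.49529667 300.62738471]
6.1 -84.3
13.6 -173.7
225 1140.5 ((313.5, 206.0), (60.0, 21.0), 90.0)
[[512.9, 310.8], [496.8, 309.0], [490.9, 358.8], [508.0, 360.7]] [502.26126773 334.07742117]
50.1 -84.4
16.2 -173.7
240 811.5 ((313.5, 215.5), (41.0, 21.0), 90.0)
[[511.4, 326.0], [495.0, 324.1], [490.9, 358.8], [508.0, 360.7]] [501.40091009 342.03455732]
34.9 -84.4
16.5 -173.7
[[ 1.084e-01 -9.941e-01 -5.000e-04]
 [-9.941e-01 -1.084e-01 -7.000e-04]
 [ 7.000e-04  6.000e-04 -1.000e+00]]
```

>>> {"name": "move_arm", "arguments": {"fingers": [85,85,85,85,60,30,10,0,0,0], "travel": [[1.6,-1.1,40],[1.6,-1.1,80],[1.6,-1.1,115],[1.6,-1.1,126],[1.6,-1.1,126],[1.6,-1.1,126],[1.6,-1.1,126],[1.6,-1.1,126],[1.6,-1.1,126],[1.6,-1.1,126]], "dr": [[0,0,0],[0,0,0],[0,0,0],[0,0,0],[0,0,0],[0,0,0],[0,0,0],[0,0,0],[0,0,0],[0,0,0]]}}

```text
clock: 2.2
position: [502.6, 334.0, 205.3]
ee_rot: [0.744, -0.668, 0.0, -0.001]
contact_force: [-1.0, -0.2, 6.5]
gripper_width: 17.2
grasp_force: 59.0
```

>>> {"name": "move_arm", "arguments": {"fingers": [0,0,0,0,0], "travel": [[0,0,0],[0,0,0],[0,0,0],[0,0,0],[0,0,0]], "dr": [[0,0,0],[0,0,0],[0,0,0],[0,0,0],[0,0,0]]}}

```text
clock: 2.7
position: [502.6, 334.0, 205.3]
ee_rot: [0.744, -0.668, 0.0, -0.001]
contact_force: [-0.6, 0.5, 5.8]
gripper_width: 17.6
grasp_force: 59.0
```

>>> {"name": "move_arm", "arguments": {"fingers": [0,0,0,0,0,0,0,0,0,0], "travel": [[0,0,-25],[0,0,-60],[20,-6,-90],[60,-19,-90],[100,-31,-90],[140,-44,-90],[180,-56,-90],[220,-69,-90],[260,-81,-90],[300,-94,-90]], "dr": [[0,0,0],[0,0,0],[0,0,0],[0,0,0.05],[0,0,0.1],[0,0,0.15],[0,0,0.2],[0,0,0.25],[0,0,0.3],[0,0,0.305]]}}

```text
clock: 3.7
position: [628.1, 43.9, 293.4]
ee_rot: [-0.634, 0.774, 0.0, -0.0]
contact_force: [1.8, 0.2, -1.1]
gripper_width: 17.3
grasp_force: 58.5
```

```bash
python3 - <<'E'
from bench import arm
from h import *
from scipy.spatial.transform import Rotation as R
s=arm.read_state();print(s['clock'],s['position'],s['contact_force']);print(R.from_quat(s['ee_rot']).as_matrix().round(4))
E
```

```text
3.7 [628.12745744  43.86934101 293.36770714] [ 1.77805641  0.17599627 -1.1009891 ]
[[-1.966e-01 -9.805e-01 -1.000e-03]
 [-9.805e-01  1.966e-01  1.000e-04]
 [ 1.000e-04  1.000e-03 -1.000e+00]]
```

>>> {"name": "move_arm", "arguments": {"fingers": [0,0,0,0], "travel": [[20,-15,0],[34,-25,5],[34,-25,18],[34,-25,18]], "dr": [[0,0,0],[0,0,0],[0,0,0],[0,0,0]]}}

```text
clock: 4.1
position: [644.7, 7.3, 272.6]
ee_rot: [-0.634, 0.773, 0.002, -0.002]
contact_force: [-0.0, -0.4, -1.3]
gripper_width: 17.4
grasp_force: 58.6
```

```bash
python3 - <<'E'
from bench import arm
from h import *
s=arm.read_state();print(s['clock'],s['position'],s['contact_force'])
W=arm.camera_model('wrist');im=arm.get_image('wrist')[:,:,::-1].copy();cv2.imwrite('pics/w2.png',im)
n=arm.get_image('scene')[:,:,::-1];d=arm.get_image('side')[:,:,::-1]
c=lambda i,x,y:cv2.resize(i[y:y+100,x:x+133],(400,300),interpolation=cv2.INTER_CUBIC)
cv2.imwrite('pics/m2.png',np.vstack([cv2.resize(im[60:360,120:520],(800,600))[:300] if 0 else cv2.resize(im,(480,300)) if 0 else np.hstack([c(n,260,130),c(d,270,150)]),cv2.resize(im[150:300,140:540],(800,300))]))
E
```

```text
4.1 [644.71878433   7.3222402  272.64189104] [-0.04926238 -0.35863871 -1.3098729 ]
```

View pics/m2.png

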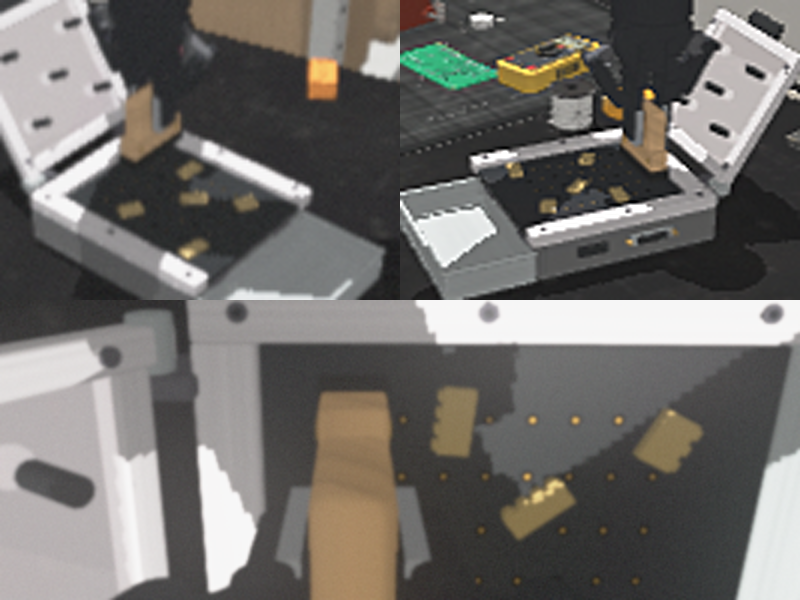

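The scraper is square over the rear right of the plate, clear of the rail (sole end at about row 375, rail at 345). Off-cuts 3, 4 and 5 are ahead of it. Next I descend onto the plate by feel.

>>> {"name": "move_arm", "arguments": {"fingers": [0,0,0,0], "travel": [[0,0,4],[0,0,8],[0,0,8],[0,0,8]], "dr": [[0,0,0],[0,0,0],[0,0,0],[0,0,0]]}}

```text
clock: 4.65
position: [645.8, 7.4, 267.6]
ee_rot: [-0.634, 0.773, 0.0, -0.0]
contact_force: [0.2, -0.2, -1.1]
gripper_width: 17.3
grasp_force: 58.6
```

>>> {"name": "move_arm", "arguments": {"fingers": [0,0,0], "travel": [[0,0,1],[0,0,1.5],[0,0,1.5]], "dr": [[0,0,0],[0,0,0],[0,0,0]]}}

```text
clock: 4.95
position: [645.9, 7.1, 266.2]
ee_rot: [-0.634, 0.773, 0.0, -0.0]
contact_force: [-0.3, 0.6, -1.6]
gripper_width: 17.4
grasp_force: 58.6
```

>>> {"name": "move_arm", "arguments": {"fingers": [0,0,0], "travel": [[0,0,1],[0,0,1],[0,0,1]], "dr": [[0,0,0],[0,0,0],[0,0,0]]}}

```text
clock: 5.25
position: [645.9, 7.2, 265.2]
ee_rot: [-0.634, 0.773, 0.0, -0.0]
contact_force: [-0.0, -0.3, -0.4]
gripper_width: 17.5
grasp_force: 58.6
```

>>> {"name": "move_arm", "arguments": {"fingers": [0,0,0], "travel": [[0,0,1],[0,0,1],[0,0,1]], "dr": [[0,0,0],[0,0,0],[0,0,0]]}}

```text
clock: 5.55
position: [645.9, 7.2, 264.1]
ee_rot: [-0.634, 0.773, 0.0, -0.0]
contact_force: [0.3, -0.3, -0.8]
gripper_width: 17.3
grasp_force: 58.6
```

>>> {"name": "move_arm", "arguments": {"fingers": [0,0,0], "travel": [[0,0,1],[0,0,1],[0,0,1]], "dr": [[0,0,0],[0,0,0],[0,0,0]]}}

```text
clock: 5.85
position: [645.9, 7.2, 263.2]
ee_rot: [-0.634, 0.773, 0.0, -0.0]
contact_force: [-0.2, 0.0, -2.1]
gripper_width: 17.5
grasp_force: 58.6
```

>>> {"name": "move_arm", "arguments": {"fingers": [0,0,0], "travel": [[0,0,1],[0,0,1],[0,0,1]], "dr": [[0,0,0],[0,0,0],[0,0,0]]}}

```text
clock: 6.15
position: [645.9, 7.2, 262.1]
ee_rot: [-0.634, 0.773, 0.0, -0.0]
contact_force: [-0.0, -0.4, -0.6]
gripper_width: 17.4
grasp_force: 58.6
```

>>> {"name": "move_arm", "arguments": {"fingers": [0,0,0], "travel": [[0,0,0.8],[0,0,0.8],[0,0,0.8]], "dr": [[0,0,0],[0,0,0],[0,0,0]]}}

```text
clock: 6.45
position: [645.9, 7.2, 261.4]
ee_rot: [-0.634, 0.773, -0.0, -0.0]
contact_force: [0.1, -0.8, -1.0]
gripper_width: 17.5
grasp_force: 58.6
```

>>> {"name": "move_arm", "arguments": {"fingers": [0,0,0], "travel": [[0,0,0.8],[0,0,0.8],[0,0,0.8]], "dr": [[0,0,0],[0,0,0],[0,0,0]]}}

```text
clock: 6.75
position: [645.9, 7.2, 260.6]
ee_rot: [-0.634, 0.773, 0.0, -0.0]
contact_force: [1.0, 0.8, -1.2]
gripper_width: 17.2
grasp_force: 58.6
```

>>> {"name": "move_arm", "arguments": {"fingers": [0,0,0], "travel": [[0,0,0.8],[0,0,0.8],[0,0,0.8]], "dr": [[0,0,0],[0,0,0],[0,0,0]]}}

```text
clock: 7.05
position: [645.9, 7.2, 259.7]
ee_rot: [-0.634, 0.773, 0.0, -0.0]
contact_force: [-0.2, -0.4, -1.1]
gripper_width: 17.3
grasp_force: 58.6
```

>>> {"name": "move_arm", "arguments": {"fingers": [0,0,0], "travel": [[0,0,0.6],[0,0,0.6],[0,0,0.6]], "dr": [[0,0,0],[0,0,0],[0,0,0]]}}

```text
clock: 7.35
position: [645.9, 7.2, 259.2]
ee_rot: [-0.634, 0.773, -0.0, 0.0]
contact_force: [-1.2, -1.2, -1.4]
gripper_width: 17.2
grasp_force: 58.6
```

>>> {"name": "move_arm", "arguments": {"fingers": [0,0,0], "travel": [[0,0,0.7],[0,0,0.7],[0,0,0.7]], "dr": [[0,0,0],[0,0,0],[0,0,0]]}}

```text
clock: 7.65
position: [645.9, 7.2, 258.5]
ee_rot: [-0.634, 0.773, 0.0, -0.0]
contact_force: [0.2, 0.1, -1.0]
gripper_width: 17.3
grasp_force: 58.6
```

>>> {"name": "move_arm", "arguments": {"fingers": [0,0,0], "travel": [[0,0,0.7],[0,0,0.7],[0,0,0.7]], "dr": [[0,0,0],[0,0,0],[0,0,0]]}}

```text
clock: 7.95
position: [645.9, 7.2, 257.8]
ee_rot: [-0.634, 0.773, 0.0, -0.0]
contact_force: [-0.9, -0.2, -0.9]
gripper_width: 17.2
grasp_force: 58.6
```

>>> {"name": "move_arm", "arguments": {"fingers": [0,0,0], "travel": [[0,0,0.7],[0,0,0.7],[0,0,0.7]], "dr": [[0,0,0],[0,0,0],[0,0,0]]}}

```text
clock: 8.25
position: [645.9, 7.2, 257.1]
ee_rot: [-0.634, 0.773, 0.0, -0.0]
contact_force: [0.6, -0.1, -0.6]
gripper_width: 17.5
grasp_force: 58.6
```

>>> {"name": "move_arm", "arguments": {"fingers": [0,0,0], "travel": [[0,0,0.7],[0,0,0.7],[0,0,0.7]], "dr": [[0,0,0],[0,0,0],[0,0,0]]}}

```text
clock: 8.55
position: [646.0, 7.2, 256.6]
ee_rot: [-0.634, 0.773, -0.0, 0.0]
contact_force: [-0.1, -0.2, -0.7]
gripper_width: 17.7
grasp_force: 58.8
```

>>> {"name": "move_arm", "arguments": {"fingers": [0,0,0], "travel": [[0,0,0.6],[0,0,0.6],[0,0,0.6]], "dr": [[0,0,0],[0,0,0],[0,0,0]]}}

```text
clock: 8.85
position: [645.9, 7.2, 256.2]
ee_rot: [-0.634, 0.773, -0.0, 0.0]
contact_force: [-0.3, -0.9, 2.3]
gripper_width: 17.5
grasp_force: 58.9
```

```bash
python3 - <<'E'
from bench import arm
import numpy as np
L=[]
for i in range(3):
    arm.get_image('wrist'); s=arm.read_state(); L.append(np.r_[s['contact_force'],s['position'],s['wrist_torque']])
print(np.round(L,2))
E
```

```text
[[-3.6000e-01 -1.2400e+00  2.2100e+00  6.4595e+02  7.1500e+00  2.5617e+02
  -1.0000e-02  2.5000e-01  3.0000e-02]
 [-2.9000e-01 -4.4000e-01  2.4200e+00  6.4594e+02  7.1600e+00  2.5614e+02
  -2.0000e-02  2.9000e-01 -2.0000e-02]
 [-8.6000e-01 -5.3000e-01  2.3400e+00  6.4597e+02  7.1500e+00  2.5611e+02
  -3.0000e-02  2.5000e-01  5.0000e-02]]
```

Contact is about 3.4 N. I'll add a little preload and sweep the right strip.

>>> {"name": "move_arm", "arguments": {"fingers": [0,0,0,0,0,0,0,0], "travel": [[0,0,0.3],[0,3,0.3],[0,8,0.3],[0,14,0.3],[0,20,0.3],[0,26,0.3],[0,32,0.3],[0,38,0.3]], "dr": [[0,0,0],[0,0,0],[0,0,0],[0,0,0],[0,0,0],[0,0,0],[0,0,0],[0,0,0]]}}

```text
clock: 9.8
position: [608.2, 14.8, 255.7]
ee_rot: [-0.634, 0.773, -0.0, 0.0]
contact_force: [1.2, -0.0, 3.2]
gripper_width: 17.3
grasp_force: 59.1
```

```bash
python3 - <<'E'
from bench import arm
import numpy as np
for i in range(2):
    arm.get_image('wrist'); s=arm.read_state(); print(np.round(np.r_[s['contact_force'],s['position']],2))
E
```

```text
[3.9000e-01 7.3000e-01 3.5800e+00 6.0737e+02 1.4900e+01 2.5564e+02]
[  0.87   0.77   3.36 607.59  14.88 255.56]
```

>>> {"name": "move_arm", "arguments": {"fingers": [0,0,0,0,0,0,0,0,0,0], "travel": [[0,3,-0.1],[0,8,-0.1],[0,14,-0.1],[0,20,-0.1],[0,26,-0.1],[0,32,-0.1],[0,38,-0.2],[0,44,-0.2],[0,50,-0.2],[0,55,-0.2]], "dr": [[0,0,0],[0,0,0],[0,0,0],[0,0,0],[0,0,0],[0,0,0],[0,0,0],[0,0,0],[0,0,0],[0,0,0]]}}

```text
clock: 10.9
position: [554.2, 25.5, 255.7]
ee_rot: [-0.634, 0.773, 0.0, -0.0]
contact_force: [1.5, -0.8, 3.4]
gripper_width: 17.4
grasp_force: 59.1
```

```bash
python3 - <<'E'
from bench import arm
import numpy as np, cv2
for i in range(2):
    im=arm.get_image('wrist'); s=arm.read_state(); print(np.round(np.r_[s['contact_force'],s['position']],2))
n=arm.get_image('scene')[:,:,::-1]
c=cv2.resize(n[150:260,250:400],(545,400),interpolation=cv2.INTER_CUBIC)
cv2.imwrite('pics/m3.png',np.hstack([c]));cv2.imwrite('pics/w3.png',im[:,:,::-1])
E
```

```text
[  0.56   0.65   3.59 553.53  25.53 255.67]
[-2.9000e-01  7.6000e-01  3.2100e+00  5.5371e+02  2.5520e+01  2.5558e+02]
```

View pics/w3.png

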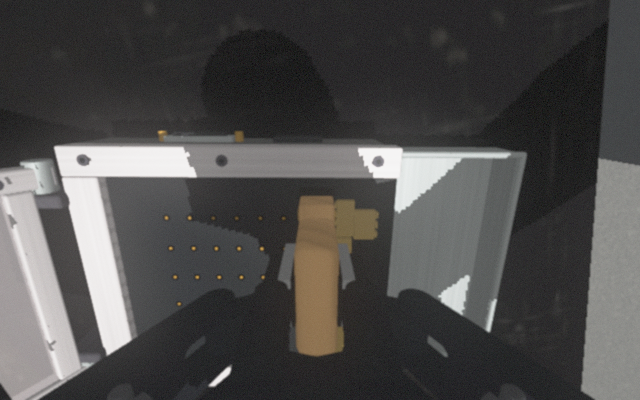

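>>> {"name": "move_arm", "arguments": {"fingers": [0,0,0,0,0,0,0,0,0,0], "travel": [[0,4,0],[0,10,0],[0,16,0],[0,22,0],[0,28,0],[0,34,0],[0,40,0],[0,45,0],[0,49,0],[0,49,0]], "dr": [[0,0,0],[0,0,0],[0,0,0],[0,0,0],[0,0,0],[0,0,0],[0,0,0],[0,0,0],[0,0,0],[0,0,0]]}}

```text
clock: 12.05
position: [505.8, 35.1, 255.6]
ee_rot: [-0.634, 0.773, 0.0, -0.001]
contact_force: [-1.0, 1.3, 3.6]
gripper_width: 17.3
grasp_force: 59.2
```

```bash
python3 - <<'E'
from bench import arm
import numpy as np, cv2
im=arm.get_image('wrist'); s=arm.read_state(); print(np.round(np.r_[s['contact_force'],s['position']],2))
n=arm.get_image('scene')[:,:,::-1];d=arm.get_image('side')[:,:,::-1]
c=lambda i,x,y:cv2.resize(i[y:y+100,x:x+133],(400,300),interpolation=cv2.INTER_CUBIC)
cv2.imwrite('pics/m4.png',np.vstack([np.hstack([c(n,260,150),c(d,260,150)]),cv2.resize(im[150:300,140:540,::-1],(800,300))]))
E
```

```text
[ -1.42   2.     3.6  505.95  35.09 255.52]
```

View pics/m4.png

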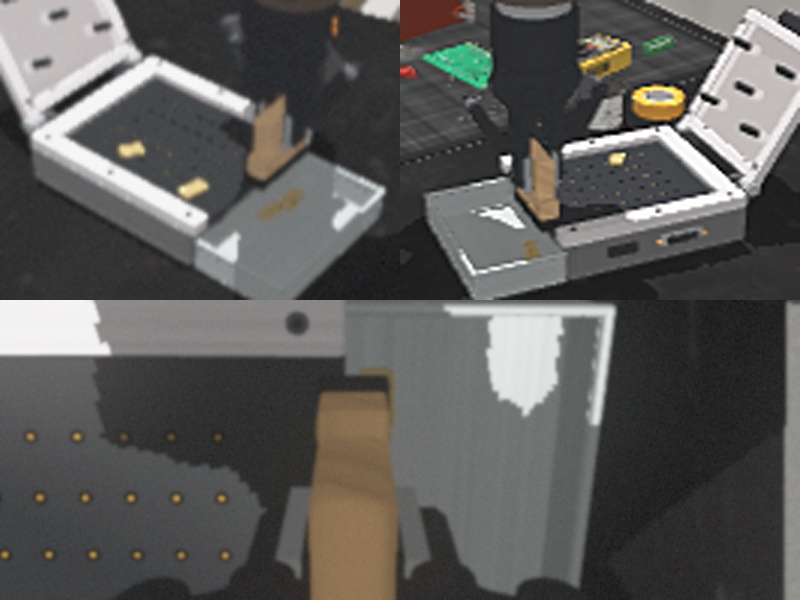

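Three off-cuts are in the tray. Two remain on the left half, so I lift and go to the left rear.

>>> {"name": "move_arm", "arguments": {"fingers": [0,0,0,0,0,0,0,0,0,0], "travel": [[0,0,-15],[0,0,-30],[-14,-35,-30],[-28,-70,-30],[-42,-105,-30],[-56,-143,-30],[-56,-143,-30],[-56,-143,-20],[-56,-143,-10],[-56,-143,-10]], "dr": [[0,0,0],[0,0,0],[0,0,0],[0,0,0],[0,0,0],[0,0,0],[0,0,0],[0,0,0],[0,0,0],[0,0,0]]}}

```text
clock: 13.2
position: [656.0, 61.5, 262.8]
ee_rot: [-0.634, 0.773, 0.002, -0.003]
contact_force: [-0.1, -1.0, -0.6]
gripper_width: 17.3
grasp_force: 59.0
```

```bash
python3 - <<'E'
from bench import arm
import numpy as np, cv2
im=arm.get_image('wrist'); s=arm.read_state(); print(np.round(np.r_[s['contact_force'],s['position']],2))
n=arm.get_image('scene')[:,:,::-1];d=arm.get_image('side')[:,:,::-1]
c=lambda i,x,y:cv2.resize(i[y:y+100,x:x+133],(400,300),interpolation=cv2.INTER_CUBIC)
cv2.imwrite('pics/m5.png',np.vstack([np.hstack([c(n,260,130),c(d,270,150)]),cv2.resize(im[180:330,140:540,::-1],(800,300))]))
E
```

```text
[-7.0000e-02 -1.8000e-01 -6.5000e-01  6.5654e+02  6.1580e+01  2.6411e+02]
```

View pics/m5.png

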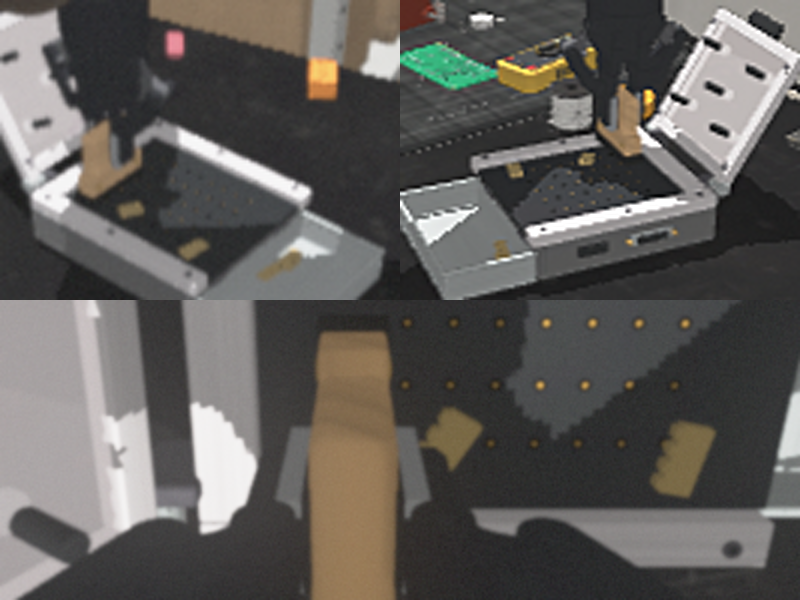

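>>> {"name": "move_arm", "arguments": {"fingers": [0,0,0,0], "travel": [[0,0,2],[0,0,3.5],[0,0,3.5],[0,0,3.5]], "dr": [[0,0,0],[0,0,0],[0,0,0],[0,0,0]]}}

```text
clock: 13.75
position: [657.8, 61.9, 262.4]
ee_rot: [-0.634, 0.773, -0.0, 0.0]
contact_force: [-0.9, -0.3, -0.4]
gripper_width: 17.6
grasp_force: 59.0
```

>>> {"name": "move_arm", "arguments": {"fingers": [0,0,0,0], "travel": [[0,0,1],[0,0,2],[0,0,2],[0,0,2]], "dr": [[0,0,0],[0,0,0],[0,0,0],[0,0,0]]}}

```text
clock: 14.15
position: [657.8, 61.9, 260.2]
ee_rot: [-0.634, 0.773, -0.0, -0.0]
contact_force: [0.3, -0.5, -0.9]
gripper_width: 17.5
grasp_force: 59.0
```

>>> {"name": "move_arm", "arguments": {"fingers": [0,0,0,0], "travel": [[0,0,1.5],[0,0,3],[0,0,3],[0,0,3]], "dr": [[0,0,0],[0,0,0],[0,0,0],[0,0,0]]}}

```text
clock: 14.55
position: [657.8, 61.9, 257.1]
ee_rot: [-0.634, 0.773, 0.0, -0.0]
contact_force: [-0.5, -0.1, -0.8]
gripper_width: 17.2
grasp_force: 59.0
```

>>> {"name": "move_arm", "arguments": {"fingers": [0,0,0], "travel": [[0,0,0.6],[0,0,0.6],[0,0,0.6]], "dr": [[0,0,0],[0,0,0],[0,0,0]]}}

```text
clock: 14.85
position: [657.8, 61.9, 256.6]
ee_rot: [-0.634, 0.773, -0.0, -0.0]
contact_force: [-0.0, -0.4, -0.3]
gripper_width: 17.2
grasp_force: 59.0
```

>>> {"name": "move_arm", "arguments": {"fingers": [0,0,0], "travel": [[0,0,0.5],[0,0,0.5],[0,0,0.5]], "dr": [[0,0,0],[0,0,0],[0,0,0]]}}

```text
clock: 15.15
position: [657.8, 61.9, 256.5]
ee_rot: [-0.634, 0.773, -0.0, 0.0]
contact_force: [-0.5, -0.2, 2.3]
gripper_width: 17.1
grasp_force: 59.3
```

>>> {"name": "move_arm", "arguments": {"fingers": [0,0,0,0,0,0,0,0,0,0], "travel": [[0,0,0.4],[0,3,0.4],[0,8,0.4],[0,14,0.4],[0,20,0.4],[0,26,0.4],[0,32,0.4],[0,38,0.4],[0,44,0.4],[0,48,0.4]], "dr": [[0,0,0],[0,0,0],[0,0,0],[0,0,0],[0,0,0],[0,0,0],[0,0,0],[0,0,0],[0,0,0],[0,0,0]]}}

```text
clock: 16.15
position: [610.3, 71.5, 255.9]
ee_rot: [-0.634, 0.773, -0.0, 0.0]
contact_force: [2.7, -1.0, 3.1]
gripper_width: 17.5
grasp_force: 59.5
```

>>> {"name": "move_arm", "arguments": {"fingers": [0,0,0,0,0,0,0,0,0,0], "travel": [[0,3,-0.1],[0,8,-0.1],[0,14,-0.1],[0,20,-0.1],[0,26,-0.1],[0,32,-0.1],[0,38,-0.1],[0,44,-0.2],[0,49,-0.2],[0,52,-0.2]], "dr": [[0,0,0],[0,0,0],[0,0,0],[0,0,0],[0,0,0],[0,0,0],[0,0,0],[0,0,0],[0,0,0],[0,0,0]]}}

```text
clock: 17.15
position: [559.2, 81.6, 255.9]
ee_rot: [-0.634, 0.773, 0.0, -0.0]
contact_force: [1.7, -0.0, 3.7]
gripper_width: 17.4
grasp_force: 59.5
```

>>> {"name": "move_arm", "arguments": {"fingers": [0,0,0,0,0,0,0,0,0,0], "travel": [[0,3,0],[0,8,0],[0,14,0],[0,20,0],[0,26,0],[0,32,0],[0,38,0],[0,42,0],[0,45,0],[0,45,0]], "dr": [[0,0,0],[0,0,0],[0,0,0],[0,0,0],[0,0,0],[0,0,0],[0,0,0],[0,0,0],[0,0,0],[0,0,0]]}}

```text
clock: 18.15
position: [515.0, 90.4, 255.8]
ee_rot: [-0.634, 0.773, 0.0, -0.0]
contact_force: [0.4, 1.6, 4.3]
gripper_width: 17.3
grasp_force: 59.5
```

```bash
python3 - <<'E'
from bench import arm
import numpy as np, cv2
im=arm.get_image('wrist'); s=arm.read_state(); print(np.round(np.r_[s['contact_force'],s['position']],2))
n=arm.get_image('scene')[:,:,::-1];d=arm.get_image('side')[:,:,::-1]
c=lambda i,x,y:cv2.resize(i[y:y+100,x:x+133],(400,300),interpolation=cv2.INTER_CUBIC)
cv2.imwrite('pics/m6.png',np.vstack([np.hstack([c(n,260,150),c(d,260,150)]),cv2.resize(im[150:300,140:540,::-1],(800,300))]))
E
```

```text
[-2.2000e-01  8.4000e-01  4.2100e+00  5.1511e+02  9.0400e+01  2.5573e+02]
```

View pics/m6.png

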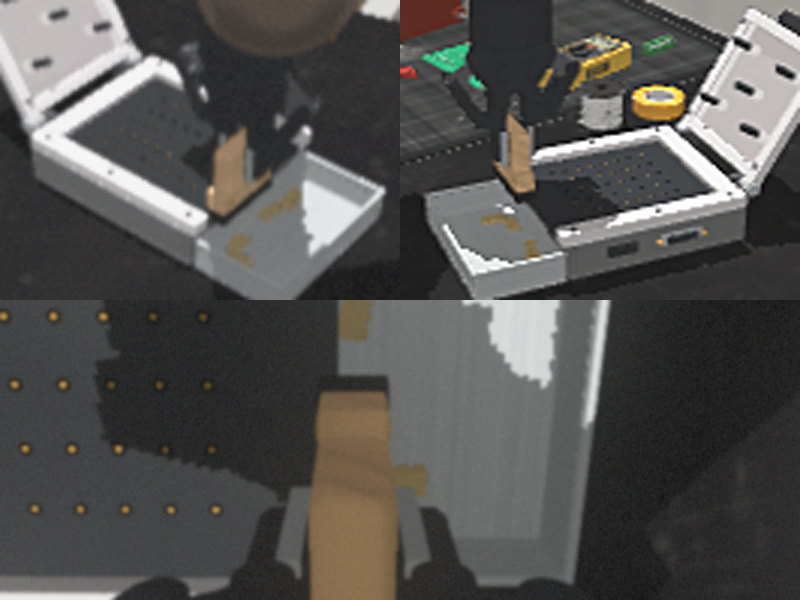

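All five off-cuts lie in the tray and the plate is clean. Now I take the scraper back to its spot on the mat.

>>> {"name": "move_arm", "arguments": {"fingers": [0,0,0,0,0,0,0,0,0,0], "travel": [[0,0,-20],[0,0,-50],[-35,9,-50],[-75,19,-50],[-115,29,-50],[-155,39,-50],[-195,49,-50],[-236,60,-50],[-236,60,-50],[-236,60,-50]], "dr": [[0,0,0],[0,0,0],[0,0,-0.05],[0,0,-0.1],[0,0,-0.15],[0,0,-0.2],[0,0,-0.25],[0,0,-0.3],[0,0,-0.305],[0,0,-0.305]]}}

```text
clock: 19.3
position: [502.3, 333.8, 303.9]
ee_rot: [0.744, -0.668, -0.0, 0.002]
contact_force: [-0.4, -0.3, -1.2]
gripper_width: 17.0
grasp_force: 59.0
```

>>> {"name": "move_arm", "arguments": {"fingers": [0,0,0,0,0,0], "travel": [[0,0,30],[0,0,60],[0,0,85],[0,0,94],[0,0,94],[0,0,94]], "dr": [[0,0,0],[0,0,0],[0,0,0],[0,0,0],[0,0,0],[0,0,0]]}}

```text
clock: 19.9
position: [503.5, 333.2, 212.8]
ee_rot: [0.744, -0.668, 0.0, -0.001]
contact_force: [0.4, 0.4, 0.3]
gripper_width: 17.1
grasp_force: 59.0
```

>>> {"name": "move_arm", "arguments": {"fingers": [0,0,0,0,0], "travel": [[0,0,3],[0,0,5.5],[0,0,5.5],[0,0,5.5],[0,0,5.5]], "dr": [[0,0,0],[0,0,0],[0,0,0],[0,0,0],[0,0,0]]}}

```text
clock: 20.4
position: [503.0, 333.6, 206.7]
ee_rot: [0.744, -0.668, 0.0, -0.0]
contact_force: [-0.6, -0.2, -0.3]
gripper_width: 17.3
grasp_force: 59.0
```

>>> {"name": "move_arm", "arguments": {"fingers": [0,0,0], "travel": [[0,0,1],[0,0,1],[0,0,1]], "dr": [[0,0,0],[0,0,0],[0,0,0]]}}

```text
clock: 20.7
position: [503.0, 333.5, 205.4]
ee_rot: [0.744, -0.668, -0.0, 0.0]
contact_force: [0.5, -0.1, -0.9]
gripper_width: 17.1
grasp_force: 59.0
```

>>> {"name": "move_arm", "arguments": {"fingers": [0,0,0], "travel": [[0,0,1],[0,0,1],[0,0,1]], "dr": [[0,0,0],[0,0,0],[0,0,0]]}}

```text
clock: 21.0
position: [503.0, 333.5, 205.3]
ee_rot: [0.744, -0.668, 0.0, -0.0]
contact_force: [-1.1, -1.0, 5.8]
gripper_width: 17.2
grasp_force: 59.9
```

>>> {"name": "move_arm", "arguments": {"fingers": [20,30,50,75,85,85,85,85], "travel": [[0,0,0],[0,0,0],[0,0,0],[0,0,0],[0,0,0],[0,0,0],[0,0,0],[0,0,0]], "dr": [[0,0,0],[0,0,0],[0,0,0],[0,0,0],[0,0,0],[0,0,0],[0,0,0],[0,0,0]]}}

```text
clock: 21.8
position: [503.0, 333.5, 204.4]
ee_rot: [0.744, -0.668, -0.0, 0.0]
contact_force: [-1.0, -0.1, -0.4]
gripper_width: 85.0
grasp_force: 0.0
```

>>> {"name": "move_arm", "arguments": {"fingers": [85,85,85,85,85,85,85,85], "travel": [[0,0,-20],[0,0,-60],[0,0,-110],[0,0,-150],[0,0,-180],[0,0,-180],[0,0,-180],[0,0,-180]], "dr": [[0,0,0],[0,0,0],[0,0,0],[0,0,0],[0,0,0],[0,0,0],[0,0,0],[0,0,0]]}}

```text
clock: 22.6
position: [502.7, 333.2, 382.9]
ee_rot: [0.744, -0.668, -0.0, 0.001]
contact_force: [0.1, 0.8, -0.0]
gripper_width: 85.2
grasp_force: 0.0
```

```bash
python3 - <<'E'
from bench import arm
import numpy as np, cv2
s=arm.read_state();print(s['clock'],s['position'],s['gripper_width'])
n=arm.get_image('scene')[:,:,::-1];d=arm.get_image('side')[:,:,::-1]
c=lambda i,x,y:cv2.resize(i[y:y+150,x:x+200],(400,300),interpolation=cv2.INTER_CUBIC)
e=lambda i,x,y:cv2.resize(i[y:y+75,x:x+100],(400,300),interpolation=cv2.INTER_CUBIC)
cv2.imwrite('pics/m7.png',np.vstack([np.hstack([c(n,230,170),c(d,220,140)]),np.hstack([e(n,300,180),e(d,255,190)])]))
E
```

```text
22.6 [502.65945176 333.19122872 382.89374888] 85.19641828103481
```

View pics/m7.png

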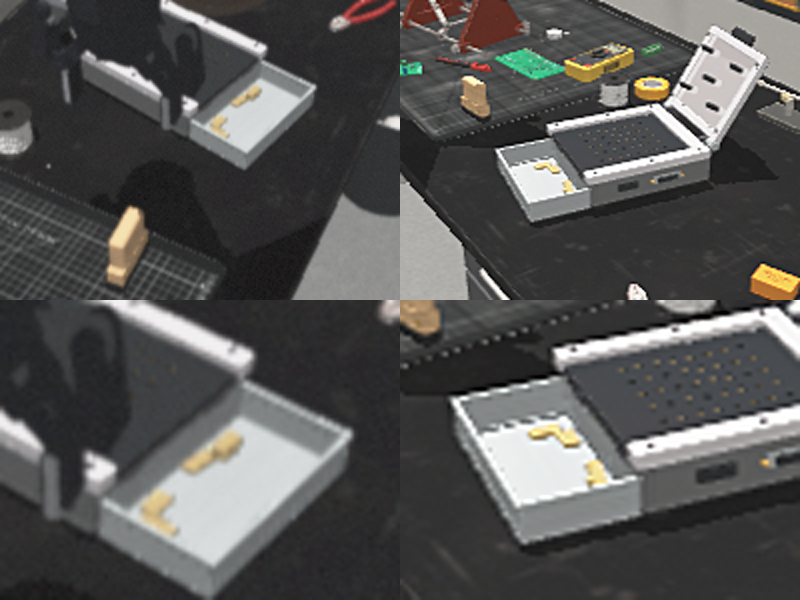

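The off-cuts lie in the tray, the plate is empty, and the scraper stands upright on the mat.

```bash
python3 -c "
from bench import arm
print(arm.job_done())"
```

```text
the job is handed in; nothing more can be done
None
```

The job is handed in: all five off-cuts were wiped into the catch tray with the scraper, the plate is clear, and the scraper stands upright on the mat; the hand-in gave no verdict, so I judge this from the last pictures.

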